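# Push the flopped table mats back in their racks

## Task

Three cork table mats stand on edge in three racks, and two of them have flopped forward towards you onto the low front hoop. With the fingertips, push each of these two up and over, so that it leans back at rest on the tall rear hoop with its lower edge still in its slot. Do not lift any mat, and leave the mat that already leans back and the other things on the worktop undisturbed.

Things in the scene. Friction and masses are not known exactly. Their poses are not given: they have to be found in the camera images.
- rack_a: Fixed rack, one of three alike, holding mat_a. Origin: centre of its underside on the worktop; +x points away from the robot to its tall rear hoop (yaw up to 0.35 rad), z up. Wooden base 150 (x) x 160 (y) x 12 mm; two strips 8 mm thick, 20 mm high leave a slot 24 mm wide along y at x = 0, floor at z = 12 mm. On it a low front and a tall rear wire hoop stand upright.
- rack_a_front (a point): Middle of the bar of the low front hoop of rack_a: 8 mm steel wire along y, 140 mm wide over all, 100 mm high, at x = -32 mm in the rack's frame.
- rack_a_rear (a point): Middle of the bar of the tall rear hoop of rack_a: 8 mm steel wire along y, 140 mm wide over all, 150 mm high, at x = +51 mm in the rack's frame.
- rack_b: Fixed rack, one of three alike, holding mat_b. Origin: centre of its underside on the worktop; +x points away from the robot to its tall rear hoop (yaw up to 0.35 rad), z up. Wooden base 150 (x) x 160 (y) x 12 mm; two strips 8 mm thick, 20 mm high leave a slot 24 mm wide along y at x = 0, floor at z = 12 mm. On it a low front and a tall rear wire hoop stand upright.
- rack_b_front (a point): Middle of the bar of the low front hoop of rack_b: 8 mm steel wire along y, 140 mm wide over all, 100 mm high, at x = -32 mm in the rack's frame.
- rack_b_rear (a point): Middle of the bar of the tall rear hoop of rack_b: 8 mm steel wire along y, 140 mm wide over all, 150 mm high, at x = +51 mm in the rack's frame.
- rack_c: Fixed rack, one of three alike, holding mat_c. Origin: centre of its underside on the worktop; +x points away from the robot to its tall rear hoop (yaw up to 0.35 rad), z up. Wooden base 150 (x) x 160 (y) x 12 mm; two strips 8 mm thick, 20 mm high leave a slot 24 mm wide along y at x = 0, floor at z = 12 mm. On it a low front and a tall rear wire hoop stand upright.
- rack_c_front (a point): Middle of the bar of the low front hoop of rack_c: 8 mm steel wire along y, 140 mm wide over all, 100 mm high, at x = -32 mm in the rack's frame.
- rack_c_rear (a point): Middle of the bar of the tall rear hoop of rack_c: 8 mm steel wire along y, 140 mm wide over all, 150 mm high, at x = +51 mm in the rack's frame.
- mat_a: Table mat, solid 224 x 180 x 8 mm, about 0.16 kg, standing loose on a short edge in the slot of rack_a, 224 mm tall. Origin: centre of its rear (cork) face; x: up along the mat; y: across it; z: out of its front face, towards the robot. At the start flopped forward: leans 20 degrees to the robot on the low front hoop (z axis 110 degrees from vertical).
- mat_a_top (a point): Middle of the upper edge of mat_a, half way through its thickness. At the start about 70 mm in front of the slot's middle, 225 mm above the worktop. A light push (1 to 2 N) on the mat's upper part along the rack's +x swings it up about its lower edge; once past upright (edge 236 mm high) it falls back by itself on the rear hoop, the edge then about 70 mm behind the slot's middle.
- mat_a_foot (a point): Middle of the lower edge of mat_a, half way through its thickness, standing in the slot.
- mat_b: Table mat, solid 224 x 180 x 8 mm, about 0.16 kg, standing loose on a short edge in the slot of rack_b, 224 mm tall. Origin: centre of its rear (cork) face; x: up along the mat; y: across it; z: out of its front face, towards the robot. At the start flopped forward: leans 20 degrees to the robot on the low front hoop (z axis 110 degrees from vertical).
- mat_b_top (a point): Middle of the upper edge of mat_b, half way through its thickness. At the start about 70 mm in front of the slot's middle, 225 mm above the worktop. A light push (1 to 2 N) on the mat's upper part along the rack's +x swings it up about its lower edge; once past upright (edge 236 mm high) it falls back by itself on the rear hoop, the edge then about 70 mm behind the slot's middle.
- mat_b_foot (a point): Middle of the lower edge of mat_b, half way through its thickness, standing in the slot.
- mat_c: Table mat, solid 224 x 180 x 8 mm, about 0.16 kg, standing loose on a short edge in the slot of rack_c, 224 mm tall. Origin: centre of its rear (cork) face; x: up along the mat; y: across it; z: out of its front face, towards the robot. It already leans back 20 degrees on the rear hoop, as it should (z axis 70 degrees from vertical): leave it.
- mat_c_top (a point): Middle of the upper edge of mat_c, half way through its thickness.
- mat_c_foot (a point): Middle of the lower edge of mat_c, half way through its thickness, standing in the slot.
- salt_shaker: salt shaker, 44 mm across, 90 mm tall, near the front edge of the worktop. Origin: centre of its underside. A bystander, loose.
- spice_jar: spice jar with a screw cap, 45 mm across, 106 mm tall, near the front edge. Origin: centre of its underside. A bystander, loose.
- honey_jar: squat honey jar with a screw lid, 66 mm across, 84 mm tall, at the front right. Origin: centre of its underside. A bystander, loose.
- teaspoon: teaspoon, 130 x 27 x 11 mm, lying near the front edge. Origin: centre of its underside. A bystander, loose.
- pepper_mill: wooden pepper mill, 58 mm across, 170 mm tall, behind the racks. Origin: centre of its underside. A bystander, loose.
- bean_tin: food tin, 75 mm across, 110 mm tall, to the left of the racks. Origin: centre of its underside. A bystander, loose.
There are look-alikes about, which are no part of the job. Leave any green look-alike of the rack_b alone.

How it is judged:
By the outcome, as a careful person would: the job done as asked, in the order asked, and still so for the second after the job is handed in, with the robot touching nothing.
It also fails if it takes over 53 s, if anything falls off the work surface, if the arm or the gripper's body presses on something with over 40 N, if the wrist force passes 120 N, or if a joint passes its speed limit or range.

## Robot

A 6-joint arm with a two-finger parallel gripper is mounted at the origin on a cart in front of the work surface, level with it; the furniture and walls round the work are solid. World frame = base frame: x ahead of the robot, y to its left, z up, the work surface at z = 0. Lengths are in m, angles in rad, forces in N, time in s.
With the tool pointing down it reaches from about 0.25 to 0.725 m from the base axis. Payload 4 kg.
Tool frame: the origin (TCP) lies at the centre of the arm's flange, where the gripper is bolted on; the fingertips stand ahead of it and the grasp point (between the pads) lies 155 mm ahead of it (manip.tip_reach is the z of the fingertips in the tool frame, in m); z points along the fingers, y is the line along which they close (so a half turn about z gives the same grasp; the last joint's range is limited). The gripper opens to 85 mm and grips with 20 to 120 N. Pads are 22 mm wide; open, the fingers measure 114 mm over their backs; the gripper's body (76 mm by 85 mm) begins 54 mm behind the grasp point. The pads swing forward as they close: fully open they stand 13 mm farther back than shut.
Start: joints at [1.172, 0.241, 0.005, 1.335, 0, 1.571], TCP at [0.194, 0.461, 0.405] pointing down, gripper open.
Joint ranges: [-2.72, 2.72], [-1.05, 1.87], [-1.09, 1.28], [-1.99, 2.15], [-1.42, 1.44], [-3.14, 3.14]. Speed limits (rad/s): [2.79, 2.79, 3.14, 3.14, 3.14, 3.14].

## Interface

Orientations are given as [roll, pitch, yaw] about the fixed x, y, z axes, in that order (R = Rz(yaw) Ry(pitch) Rx(roll)).
In Python, from plant import manip gives the robot as it stands.
- The arm moves only by the tool jog_arm, never from a script. Its argument "steps" is one flat list of numbers, 7 for each row, row after row: the shift along the tool's x, y, z in mm, then the turn, a rotation vector about the tool's x, y, z in rad, then the opening, from -1 (shut) to 1 (fully open). A call has 1 to 20 rows; each row is the pose to reach, as a shift and turn from the pose commanded when the call began, along the tool's axes at that moment; what a row does not reach only later rows make up. A row lasts 1/8 s, in which the tool goes at most 62.5 mm and 10.7 degrees, less where a joint would pass 70% of its speed; a pose out of reach is approached as far as the arm can. A call with a gripper value outside its range is refused whole. The fingers move at their own pace and stop on an object; "squeeze" is the grip in N (left out, the last holds). Time passes only in rows, so rows that repeat a pose let the fingers close. It gives the time, the measured TCP pose, the force, the opening and the grip force at its end, in the units of the state.
- manip.read_state(): the state, without advancing time (a new reading comes with each control period).
- manip.snapshot(name): name is "scene" or "top" or "wrist"; returns (picture, depth): 400x640x3 uint8, red, green, blue; 400x640 float32, m along the optical axis (not along the pixel's ray), 0 where there is no reading.
- manip.get_calibration(name): a dict with "vertical_fov" (degrees; the focal length in pixels is half the picture's height over the tangent of half this angle, whatever the lens; pixels are square), "cx", "cy" (the principal point, pixels), "extrinsics" (4x4, takes a point from world to camera coordinates). Camera axes: x right, y up, looking along -z (the intrinsics and any distortion apply to the point x, -y, -z); pixel columns grow to the right and rows downward; lengths in m; the calibration is good to about 2 mm. A picture is of the moment at which its call begins: read the wrist's pose just before it. get_calibration takes no time and is no camera call; for the wrist camera it gives the pose at the moment of the call.
- manip.sign_off(): hands the job in; it is judged then, once.
The state is a dict: "time": time; "qpos": joint angles; "dq": joint speeds; "joint_torque": joint torques, N m; "position": TCP position; "tcp_rot": TCP orientation; "contact_force": force on the tool from outside, world axes, zero at the start; "wrist_torque": the same for the moment, N m; "gripper_width": finger opening in m; "grip_force": force on a finger pad.
Only numpy, scipy, OpenCV 4.12 (cv2) and the standard library are available. Lean on these libraries where they do the work, as an engineer would, in place of code of your own. Each camera call takes 0.05 s, during which the arm holds its last target. There are 200 camera calls.

## Working session

There is one attempt and no reset: what is moved stays moved. The work goes in short steps, Python scripts to look and compute and a tool call to move; the robot and the scene stay as the last step left them, time stands still between calls to the robot, and variables do not carry over. Pictures are saved under pics/ and viewed, at most 10 in all, crops included, and the job is handed in when it is done.

Besides the shell and the picture viewer there is one more tool, called after "Emit:" as a command line: name --argument value ..., lists and objects as JSON in quotes. jog_arm: Moves the arm, as the interface text tells. Its arguments: {"type":"object","properties":{"steps":{"type":"array","items":{"type":"number"}},"squeeze":{"type":"number"}},"required":["steps"]}

```bash
mkdir -p pics
cat > h.py <<'E'
import numpy as np, cv2
from plant import manip
def cal(n):
    c=manip.get_calibration(n); f=200/np.tan(np.radians(c["vertical_fov"])/2); return c,f
def cloud(n):
    c,f=cal(n); im,d=manip.snapshot(n)
    v,u=np.mgrid[:400,:640]; P=np.stack([(u-c["cx"])/f*d,-(v-c["cy"])/f*d,-d,np.ones_like(d)],-1)
    return im,d,(P@np.linalg.inv(c["extrinsics"]).T)[...,:3]
E
python3 - <<'E'
from h import *
s=manip.read_state();print(s["position"],s["tcp_rot"],s["time"],manip.tip_reach)
for n in("scene","top"):
    im,d,P=cloud(n);cv2.imwrite(f"pics/{n}.png",im[...,::-1]);np.savez(n,im=im,d=d,P=P)
    c=manip.get_calibration(n);print({k:(np.round(v,3) if k=="extrinsics" else v) for k,v in c.items()})
E
```

```text
[0.19404882 0.46052081 0.40380636] [-3.13950003e+00 -2.24569526e-05  2.74280454e+00] 0.0 0.1734
{'vertical_fov': 42.889235319754206, 'cx': 316.86437441783465, 'cy': 203.93346287482066, 'extrinsics': array([[-0.733, -0.68 , -0.007,  0.339],
       [ 0.276, -0.307,  0.911, -0.328],
       [-0.622,  0.666,  0.413, -1.885],
       [ 0.   ,  0.   ,  0.   ,  1.   ]])}
{'vertical_fov': 52.75288259926804, 'cx': 324.09027838359873, 'cy': 189.3219349996511, 'extrinsics': array([[ 0.289, -0.957, -0.002, -0.27 ],
       [ 0.756,  0.227,  0.614, -0.47 ],
       [-0.588, -0.179,  0.789, -1.527],
       [ 0.   ,  0.   ,  0.   ,  1.   ]])}
```

View pics/scene.png

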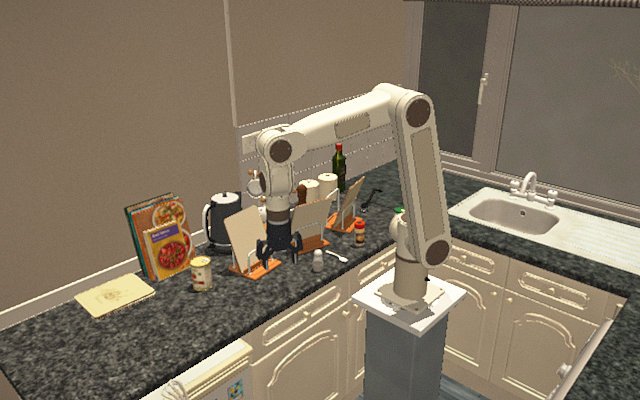

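View pics/top.png

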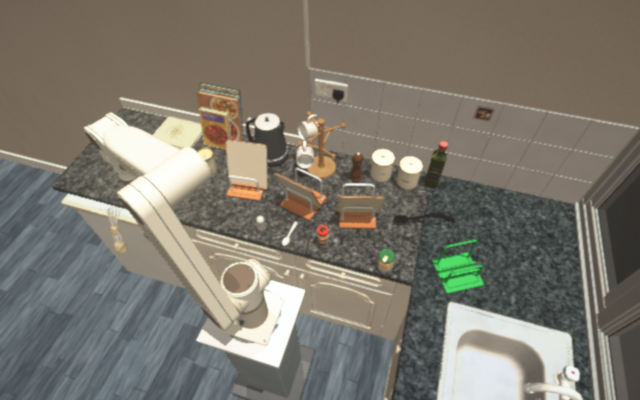

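Scene: three orange racks at about (255,262), (310,240), (343,218). Top: racks at (245,185), (300,200), (358,212); the left mat seems to lean back and the other two forward. The green look-alike is at (460,265). Next I measure bases and mats.

Run:
```python
from h import *
z=np.load("top.npz");im,d,P=z["im"],z["d"],z["P"]
cv2.imwrite("pics/crop.png",cv2.resize(im[130:280,190:410],None,fx=3.6,fy=3.6,interpolation=cv2.INTER_CUBIC)[...,::-1])
for n in("top","scene"):
    z=np.load(n+".npz");im,d,P=z["im"],z["d"],z["P"]
    hsv=cv2.cvtColor(im,cv2.COLOR_RGB2HSV)
    x,y,zz=P[...,0],P[...,1],P[...,2]
    ok=(d>0)&(x>.2)&(x<.9)&(abs(y)<.6)
    m=ok&(hsv[...,0]<18)&(hsv[...,1]>130)&(hsv[...,2]>90)&(zz<.03)&(zz>-.005)
    k,l,st,ce=cv2.connectedComponentsWithStats(m.astype(np.uint8))
    for i in range(1,k):
        if st[i,4]>60:
            Q=P[l==i];r=cv2.minAreaRect((Q[:,:2]*1000).astype(np.float32));print(n,"base",ce[i].round(),st[i,4],np.round(Q.mean(0),3),np.round(r[0]),np.round(r[1]),round(r[2],1))
    m=ok&(zz>.05)&(zz<.26)
    m=cv2.morphologyEx(m.astype(np.uint8),cv2.MORPH_OPEN,np.ones((3,3)))
    k,l,st,ce=cv2.connectedComponentsWithStats(m)
    for i in range(1,k):
        if st[i,4]>80:
            Q=P[l==i];Qm=np.median(Q,0);R=Q[np.linalg.norm(Q-Qm,axis=1)<.09];nn=np.linalg.svd(R-R.mean(0),full_matrices=False)[2][2]
            print(n,"blob",ce[i].round(),st[i,4],"med",np.round(Qm,3),"n",np.round(nn,2),"lo",np.round(Q.min(0),3),"hi",np.round(Q.max(0),3))
```

```text
top base [245. 192.] 385 [0.518 0.258 0.013] [519. 261.] [ 67. 163.] 5.3
top base [298. 207.] 394 [ 0.507 -0.007  0.013] [514.  -4.] [167.  74.] 75.6
top base [357. 221.] 433 [ 0.51  -0.28   0.013] [ 512. -280.] [ 68. 158.] 14.2
top blob [318. 141.] 10472 med [0.803 0.013 0.154] n [-0.82 -0.03  0.57] lo [ 0.519 -0.6    0.05 ] hi [0.9   0.599 0.26 ]
top blob [207. 156.] 193 med [0.606 0.465 0.105] n [ 0.28 -0.66  0.7 ] lo [0.572 0.445 0.051] hi [0.644 0.525 0.117]
top blob [357. 163.] 194 med [ 0.745 -0.216  0.124] n [-0.98 -0.2   0.07] lo [ 0.73  -0.238  0.051] hi [ 0.775 -0.19   0.172]
top blob [297. 189.] 445 med [ 0.501 -0.016  0.158] n [ 0.92 -0.23  0.31] lo [ 0.458 -0.103  0.05 ] hi [0.556 0.082 0.232]
top blob [361. 202.] 627 med [ 0.509 -0.286  0.158] n [0.91 0.26 0.31] lo [ 0.459 -0.38   0.05 ] hi [ 0.572 -0.188  0.234]
top blob [323. 233.] 157 med [ 0.358 -0.169  0.101] n [-0.88 -0.28  0.39] lo [ 0.345 -0.189  0.051] hi [ 0.391 -0.145  0.113]
top blob [387. 257.] 233 med [ 0.334 -0.438  0.082] n [ 0.28  0.02 -0.96] lo [ 0.307 -0.47   0.05 ] hi [ 0.374 -0.406  0.091]
scene ba
[... 385 characters left out ...]
[0.726 0.266 0.165] n [-0.81  0.56  0.14] lo [ 0.517 -0.092  0.05 ] hi [0.9   0.362 0.259]
scene blob [349. 198.] 424 med [ 0.508 -0.263  0.146] n [0.91 0.24 0.32] lo [ 0.459 -0.383  0.05 ] hi [ 0.569 -0.183  0.233]
scene blob [165. 235.] 2810 med [0.794 0.51  0.16 ] n [-0.91  0.01  0.41] lo [0.749 0.294 0.05 ] hi [0.898 0.6   0.26 ]
scene blob [359. 228.] 153 med [ 0.361 -0.153  0.09 ] n [-0.43  0.86  0.28] lo [ 0.343 -0.194  0.05 ] hi [ 0.393 -0.135  0.114]
scene blob [317. 255.] 94 med [0.353 0.116 0.075] n [-0.4   0.88  0.27] lo [0.34  0.094 0.05 ] hi [0.376 0.128 0.095]
scene blob [200. 267.] 432 med [0.589 0.496 0.099] n [-0.55  0.35  0.76] lo [0.567 0.448 0.05 ] hi [0.652 0.526 0.116]
```

View pics/crop.png

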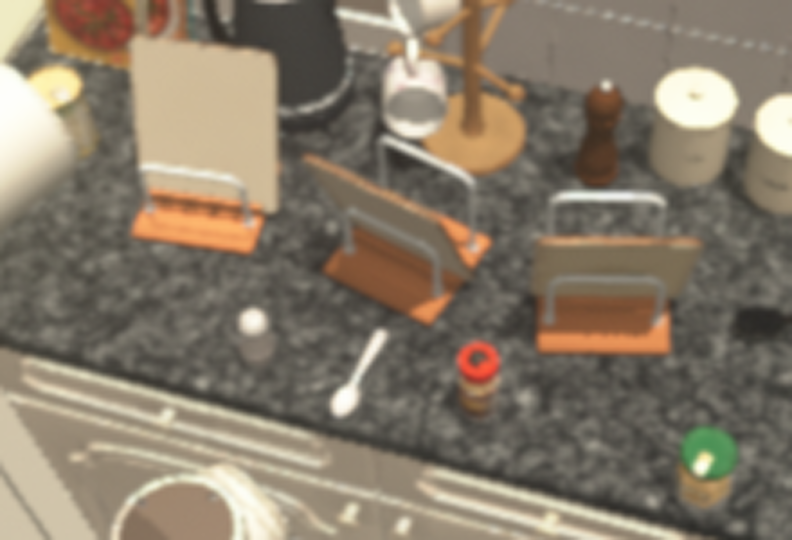

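Crop: the left mat (rack at (200,225)) leans back, so it is mat_c-like; the middle (390,215) and right (615,265) mats are flopped forward over the front hoops. Now the rack frames and waypoints.

```bash
cat >> h.py <<'E'
from scipy.spatial.transform import Rotation as Ro
def rel(p,yaw,s=None):
    "tool-frame shift (mm) and turn from current measured pose to TCP p, pointing down, yaw"
    s=s or manip.read_state(); R=Ro.from_euler("xyz",s["tcp_rot"]); T=Ro.from_euler("xyz",[np.pi,0,yaw])
    return np.round(R.inv().apply(np.array(p)-s["position"])*1000,1),np.round((R.inv()*T).as_rotvec(),3)
E
python3 - <<'E'
from h import *
for name,c in(("mid",(.51,-.01)),("right",(.515,-.28))):
  for n in("top","scene"):
    z=np.load(n+".npz");P=z["P"];im=z["im"].astype(int);Q=P[(z["d"]>0)&(np.hypot(P[...,0]-c[0],P[...,1]-c[1])<.12)]
    M=Q[(Q[:,2]>.165)&(Q[:,2]<.25)]; 
    nn=np.linalg.svd(M-M.mean(0),full_matrices=False)[2][2];nn*=np.sign(nn[0])
    T=M[M[:,2]>M[:,2].max()-.014]
    yw=np.arctan2(nn[1],nn[0]); a=np.array([np.cos(yw),np.sin(yw)]);b=np.array([-a[1],a[0]])
    t=T[:,:2]@b
    print(name,n,len(M),"yaw",round(yw,3),"lean",round(np.degrees(np.arcsin(nn[2])),1),"top x'",np.round((T[:,:2]@a).mean(),3),"y'",np.round([t.min(),t.max()],3),"zmax",np.round(M[:,2].max(),3))
    H=Q[(Q[:,2]>.005)&(Q[:,2]<.018)];print("  base y' range",np.round(np.percentile(H[:,:2]@b,[1,99]),3),"x'",np.round(np.percentile(H[:,:2]@a,[1,99]),3))
E
```

```text
mid top 216 yaw -0.243 lean 17.0 top x' 0.468 y' [0.024 0.198] zmax 0.232
  base y' range [0.014 0.215] x' [0.388 0.61 ]
mid scene 452 yaw -0.247 lean 20.2 top x' 0.467 y' [0.035 0.206] zmax 0.233
  base y' range [0.009 0.229] x' [0.384 0.537]
right top 292 yaw 0.279 lean 16.6 top x' 0.389 y' [-0.501 -0.328] zmax 0.234
  base y' range [-0.515 -0.313] x' [0.321 0.466]
right scene 173 yaw 0.264 lean 19.0 top x' 0.394 y' [-0.492 -0.31 ] zmax 0.233
  base y' range [-0.513 -0.305] x' [0.314 0.535]
```

Run:
```python
from h import *
print(rel([.4174,.0121,.40],-.245)); print(rel([.4174,.0121,.365],-.245))
```

```text
(array([-380. , -326.5,    4.5]), array([-0.   ,  0.003,  2.988]))
(array([-380. , -326.5,   39.5]), array([-0.   ,  0.003,  2.988]))
```

Emit:
jog_arm --steps '[-380,-326,4,0,0,2.988,0,-380,-326,4,0,0,2.988,0,-380,-326,4,0,0,2.988,0,-380,-326,4,0,0,2.988,0,-380,-326,4,0,0,2.988,0,-380,-326,4,0,0,2.988,0,-380,-326,4,0,0,2.988,0,-380,-326,4,0,0,2.988,0,-380,-326,4,0,0,2.988,0,-380,-326,4,0,0,2.988,0,-380,-326,4,0,0,2.988,0,-380,-326,4,0,0,2.988,0,-380,-326,4,0,0,2.988,0,-380,-326,4,0,0,2.988,0,-380,-326,4,0,0,2.988,0,-380,-326,4,0,0,2.988,0,-380,-326,4,0,0,2.988,0,-380,-326,4,0,0,2.988,0,-380,-326,39,0,0,2.988,0,-380,-326,39,0,0,2.988,0]'

```text
time: 2.6
position: [0.4023, -0.0685, 0.367]
tcp_rot: [-3.098, 0.004, -0.181]
contact_force: [0.1, 0.4, -0.9]
gripper_width: 0.0424
grip_force: 0.0
```

Run:
```python
from h import *
s=manip.read_state();print({k:np.round(s[k],3) for k in("time","position","tcp_rot","dq","qpos")});im,d,P=cloud("top");cv2.imwrite("pics/t2.png",cv2.resize(im[80:280,130:430],None,fx=2.6,fy=2.6)[...,::-1])
print(rel([.4174,.0121,.365],-.245))
```

```text
{'time': np.float64(2.6), 'position': array([ 0.402, -0.068,  0.367]), 'tcp_rot': array([-3.098,  0.004, -0.181]), 'dq': array([ 0.014,  0.036, -0.091, -0.145,  0.012,  0.003]), 'qpos': array([-0.182,  0.083, -0.286,  1.205,  0.043,  3.141])}
(array([  0.3, -81.7,   5.2]), array([-0.043,  0.006,  0.064]))
```

View pics/t2.png

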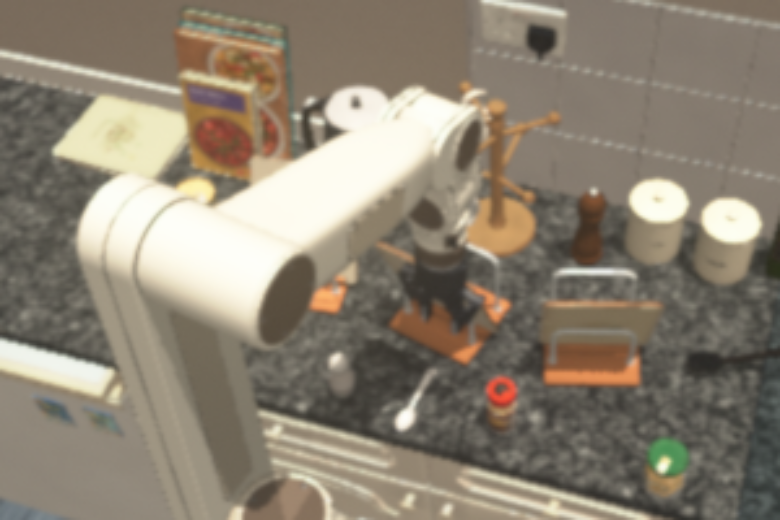

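The picture shows the hand in front of the middle mat, but joint 6 has hit its limit (yaw = q1 − q6 + π). I turn back by half a turn, which is the equivalent grasp.

Run:
```python
from h import *
print(rel([.4074,.0121,.37],np.pi-.245))
```

```text
(array([ -9.5, -80.1,   0.2]), array([-0.009, -0.067, -3.077]))
```

Emit:
jog_arm --steps '[-10,-80,0,0,0,-0.5,0,-10,-80,0,0,0,-0.5,0,-10,-80,0,0,0,-0.5,0,-10,-80,0,0,0,-1.5,0,-10,-80,0,0,0,-1.5,0,-10,-80,0,0,0,-1.5,0,-10,-80,0,0,0,-1.5,0,-10,-80,0,0,0,-1.5,0,-10,-80,0,-0.009,-0.067,-3.077,0,-10,-80,0,-0.009,-0.067,-3.077,0,-10,-80,0,-0.009,-0.067,-3.077,0,-10,-80,0,-0.009,-0.067,-3.077,0,-10,-80,0,-0.009,-0.067,-3.077,0,-10,-80,0,-0.009,-0.067,-3.077,0,-10,-80,0,-0.009,-0.067,-3.077,0,-10,-80,0,-0.009,-0.067,-3.077,0,-10,-80,0,-0.009,-0.067,-3.077,0,-10,-80,0,-0.009,-0.067,-3.077,0]'

```text
time: 4.9
position: [0.4077, 0.0118, 0.3722]
tcp_rot: [3.141, 0.004, 2.894]
contact_force: [-0.4, -0.4, -0.2]
gripper_width: 0.0424
grip_force: 0.0
```

Run:
```python
from h import *
s=manip.read_state();print({k:np.round(s[k],3) for k in("time","position","tcp_rot","dq","qpos")})
print(rel([.4174,.0121,.365],np.pi-.245));print(rel([.587*.97+.113*.2426,-.587*.2426+.113*.97,.365],np.pi-.245))
```

```text
{'time': np.float64(4.9), 'position': array([0.408, 0.012, 0.372]), 'tcp_rot': array([3.141, 0.004, 2.894]), 'dq': array([-0.004,  0.003, -0.001, -0.002,  0.001,  0.037]), 'qpos': array([ 2.900e-02,  7.600e-02, -2.800e-01,  1.211e+00, -1.000e-03,
        2.760e-01])}
(array([-9.3,  2.7,  7.2]), array([ 0.   ,  0.004, -0.002]))
(array([-194.3,    3.1,    8. ]), array([ 0.   ,  0.004, -0.002]))
```

Emit:
jog_arm --steps '[-10,3,7,0,0,0,0,-30,3,7,0,0,0,0,-40,3,7,0,0,0,0,-50,3,7,0,0,0,0,-60,3,7,0,0,0,0,-70,3,7,0,0,0,0,-80,3,7,0,0,0,0,-90,3,7,0,0,0,0,-100,3,7,0,0,0,0,-110,3,7,0,0,0,0,-120,3,7,0,0,0,0,-126,3,7,0,0,0,0,-132,3,7,0,0,0,0,-138,3,7,0,0,0,0,-144,3,7,0,0,0,0,-150,3,7,0,0,0,0,-160,3,7,0,0,0,0,-170,3,7,0,0,0,0,-180,3,7,0,0,0,0,-180,3,7,0,0,0,0]'

```text
time: 7.4
position: [0.5835, -0.0302, 0.3648]
tcp_rot: [-3.141, 0.003, 2.894]
contact_force: [0.7, -0.5, -0.1]
gripper_width: 0.0427
grip_force: 0.0
```

Run:
```python
from h import *
im,d,P=cloud("top");cv2.imwrite("pics/t3.png",cv2.resize(im[100:280,190:430],None,fx=3,fy=3)[...,::-1])
print(rel([.4074,.0121,.40],np.pi-.245))
```

```text
(array([180.6,  -2.1, -35.6]), array([-0.   ,  0.002, -0.002]))
```

View pics/t3.png

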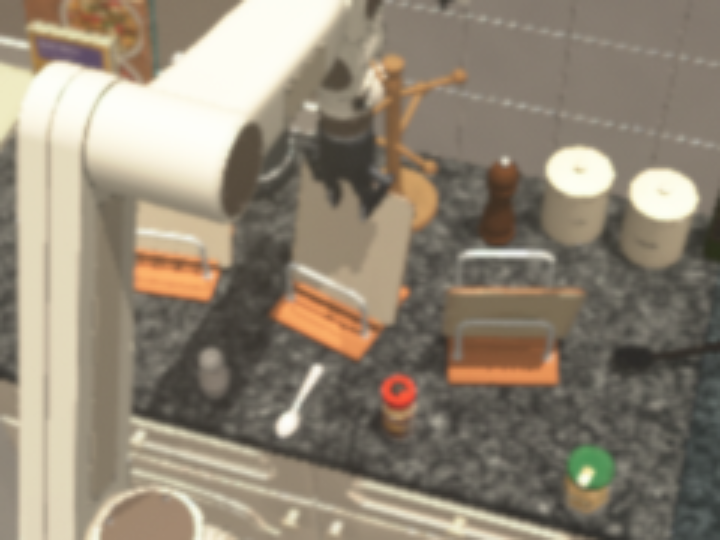

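Mat in the middle rack (350,250) now leans back. Retract, then go to the right rack.

Emit:
jog_arm --steps '[40,0,0,0,0,0,0,80,0,0,0,0,0,0,120,0,0,0,0,0,0,160,0,-15,0,0,0,0,180,0,-35,0,0,0,0,180,0,-35,0,0,0,0]'

```text
time: 8.2
position: [0.4073, 0.0144, 0.4014]
tcp_rot: [3.141, 0.007, 2.895]
contact_force: [1.2, 0.5, -0.3]
gripper_width: 0.0429
grip_force: 0.0
```

Run:
```python
from h import *
im,d,P=cloud("top")
c=(.515,-.28);Q=P[(d>0)&(np.hypot(P[...,0]-c[0],P[...,1]-c[1])<.12)];M=Q[(Q[:,2]>.165)&(Q[:,2]<.25)];print(len(M),M[M[:,2]>.22].mean(0).round(3))
s=manip.read_state();print(s["time"],s["position"]);print(rel([.423,-.306,.40],.27-np.pi,s))
```

```text
295 [ 0.49  -0.298  0.224]
8.25 [0.40795229 0.01418598 0.40049159]
(array([ -92.7, -306.8,    0.9]), array([-0.001,  0.006, -0.517]))
```

Emit:
jog_arm --steps '[-50,-307,0,0,0,-0.517,0,-50,-307,0,0,0,-0.517,0,-50,-307,0,0,0,-0.517,0,-50,-307,0,0,0,-0.517,0,-50,-307,0,0,0,-0.517,0,-70,-307,0,0,0,-0.517,0,-93,-307,0,0,0,-0.517,0,-93,-307,20,0,0,-0.517,0,-93,-307,35,0,0,-0.517,0,-93,-307,35,0,0,-0.517,0]'

```text
time: 9.5
position: [0.4229, -0.3062, 0.3628]
tcp_rot: [3.14, -0.0, -2.872]
contact_force: [-0.1, 0.1, -0.4]
gripper_width: 0.0425
grip_force: 0.0
```

Run:
```python
from h import *
s=manip.read_state();print(s["qpos"].round(2),s["time"])
a,b=np.array([.9638,.2667]),np.array([-.2667,.9638])
for x in(.326,.511): p=x*a-.41*b;print(rel([*p,.365],.27-np.pi,s))
```

```text
[-0.63  0.31 -0.02  1.25  0.   -0.9 ] 9.5
(array([-0.1, -2.1, -2.2]), array([ 0.002, -0.   , -0.   ]))
(array([-185.1,   -2.1,   -2.3]), array([ 0.002, -0.   , -0.   ]))
```

Emit:
jog_arm --steps '[-15,-2,-2,0,0,0,0,-30,-2,-2,0,0,0,0,-40,-2,-2,0,0,0,0,-50,-2,-2,0,0,0,0,-60,-2,-2,0,0,0,0,-70,-2,-2,0,0,0,0,-80,-2,-2,0,0,0,0,-90,-2,-2,0,0,0,0,-100,-2,-2,0,0,0,0,-110,-2,-2,0,0,0,0,-120,-2,-2,0,0,0,0,-126,-2,-2,0,0,0,0,-132,-2,-2,0,0,0,0,-138,-2,-2,0,0,0,0,-144,-2,-2,0,0,0,0,-150,-2,-2,0,0,0,0,-156,-2,-2,0,0,0,0,-164,-2,-2,0,0,0,0,-172,-2,-2,0,0,0,0,-172,-2,-2,0,0,0,0]'

```text
time: 12.0
position: [0.5902, -0.2622, 0.3673]
tcp_rot: [-3.14, 0.003, -2.871]
contact_force: [-0.6, -0.9, 0.0]
gripper_width: 0.0429
grip_force: 0.0
```

Emit:
jog_arm --steps '[40,0,0,0,0,0,0,80,0,0,0,0,0,0,120,0,0,0,0,0,0,160,0,-15,0,0,0,0,180,0,-40,0,0,0,0,180,0,-60,0,0,0,0,180,0,-60,0,0,0,0]'

```text
time: 12.88
position: [0.4159, -0.3108, 0.4289]
tcp_rot: [-3.136, 0.005, -2.872]
contact_force: [-0.7, 0.3, -0.4]
gripper_width: 0.0427
grip_force: 0.0
```

Run:
```python
from h import *
im,d,P=cloud("top");cv2.imwrite("pics/t4.png",cv2.resize(im[100:280,190:430],None,fx=3,fy=3)[...,::-1])
for c in((.60,-.035),(.60,-.258)):
    Q=P[(d>0)&(np.hypot(P[...,0]-c[0],P[...,1]-c[1])<.08)];M=Q[(Q[:,2]>.12)&(Q[:,2]<.22)];n=np.linalg.svd(M-M.mean(0),full_matrices=False)[2][2];print(len(M),n.round(3),M.mean(0).round(3),np.median(M[M[:,2]>.2],0).round(3))
im,d,P=cloud("scene");cv2.imwrite("pics/s4.png",cv2.resize(im[170:290,170:410],None,fx=3,fy=3)[...,::-1])
```

```text
145 [-0.929  0.231  0.288] [ 0.574 -0.082  0.15 ] [ 0.58  -0.11   0.203]
286 [-0.926 -0.262  0.271] [ 0.588 -0.218  0.177] [ 0.595 -0.213  0.209]
```

View pics/t4.png

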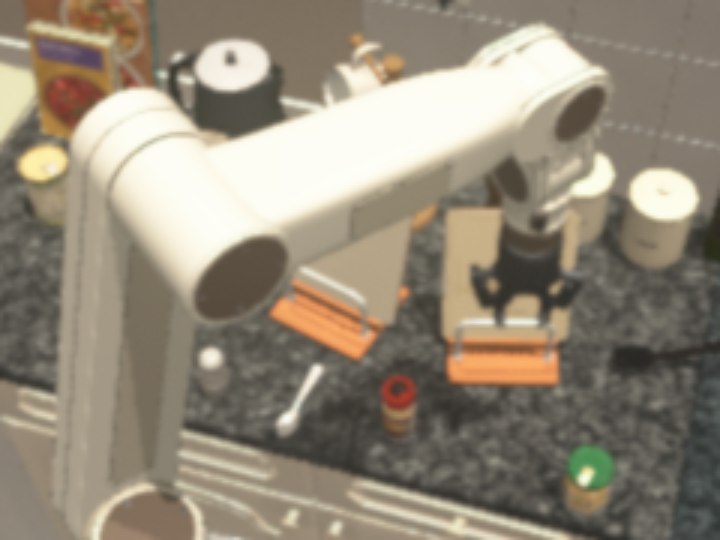

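View pics/s4.png

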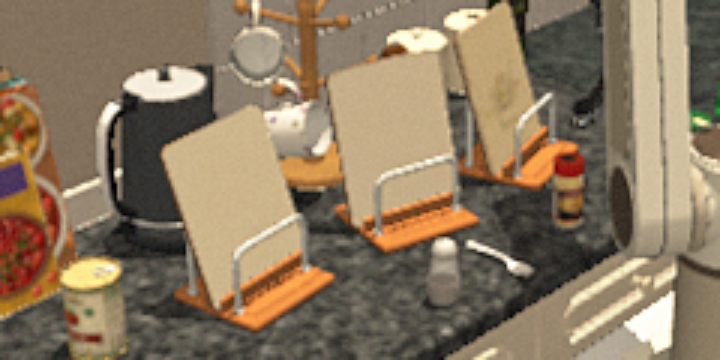

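Both pictures show all three mats leaning back about 16–17°, with their feet in the slots ((235,300), (395,220), (510,165) in the scene crop). The other things are where they were, and the hand is clear.

```bash
python3 -c "
from plant import manip;print(manip.sign_off())"
```

```text
the job is handed in; nothing more can be done
None
```

The job is handed in at about 13 s: the middle and right mats now lean back on their rear hoops with their feet in the slots, and the third mat and the bystanders visible in the last pictures look undisturbed; sign-off returned no verdict.

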